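# Put the salt shaker on the narrow spice ledge

## Task

Put the glass salt shaker that stands on the worktop up on the narrow raised wooden spice ledge, in the gap between the two jars that already stand there. Set it down gently rather than dropping it, standing upright with its base on the board, and leave all the other jars where they are.

Things in the scene. Friction and masses are not known exactly. Their poses are not given: they have to be found in the camera images.
- shaker_centre (a point): the salt shaker, loose and round, about 0.1 kg: clear glass, straight-sided below (44 mm diameter, up to 74 mm), with a rounded grey perforated top (34 mm diameter); 90 mm high, the shortest of the three things standing near one another at the right of the worktop (their places are swapped from start to start). The point is its centre, 45 mm above its flat base; z points up
- ledge_top (a point): the spice ledge, fixed: a plain wooden board on two end feet, 60 mm deep (x, away from the robot), 340 mm long (y, to the left), its flat level top 100 mm above the worktop. The point is the centre of the board's top face; the ledge is turned up to 15 degrees. Nothing stands on the middle; the two jars stand near its ends, about 125 mm either side of this point (113 to 137 mm)
- spice_jar_b: spice jar with black cap, 41 mm diameter, 105 mm high, standing at one end of the ledge; leave it. Origin at the centre of its base, z up
- green_cap_jar: spice jar with a green cap (yellowish on top), 46 mm diameter, 105 mm high, standing at the other end of the ledge; leave it. Origin at the centre of its base, z up
- spice_jar_a: spice jar with a dark brown cap that has a gold disc on top, 41 mm diameter, 105 mm high, on the worktop near the shaker; leave it. Origin at the centre of its base, z up
- honey_jar: squat jar with a wide black lid, 62 mm diameter, 99 mm high, on the worktop near the shaker; leave it. Origin at the centre of its base, z up
Things that resemble listed ones, but are neither listed nor needed, are in the scene too. What is shaped like the spice_jar_a but turquoise is not meant. Leave any blue look-alike of the honey_jar alone.

How it is judged:
By the outcome, as a careful person would: the job done as asked, in the order asked, and still so for the second after the job is handed in, with the robot touching nothing.
It also fails if it takes over 40 s, if anything falls off the work surface, if the arm or the gripper's body presses on something with over 40 N, if the wrist force passes 120 N, or if a joint passes its speed limit or range.

## Robot

A 6-joint arm with a two-finger parallel gripper is mounted at the origin on a cart in front of the work surface, level with it; the furniture and walls round the work are solid. World frame = base frame: x ahead of the robot, y to its left, z up, the work surface at z = 0. Lengths are in mm, angles in degrees, forces in N, time in s.
With the tool pointing down it reaches from about 350 to 850 mm from the base axis. Payload 8.1 kg.
Tool frame: the origin (TCP) lies midway between the tips of the shut fingers; the grasp point (between the pads) lies 19 mm behind it (r.pinch_z is the distance from the TCP to the grasp point, in mm); z points along the fingers, y is the line along which they close (so a half turn about z gives the same grasp; the last joint's range is limited). The gripper opens to 85 mm and grips with 20 to 120 N. Pads are 22 mm wide; open, the fingers measure 114 mm over their backs; the gripper's body (76 mm by 85 mm) begins 54 mm behind the grasp point. The pads swing forward as they close: fully open they stand 13 mm farther back than shut.
Start: joints at [-73.763, 7.471, 85.268, -0, 87.261, -4.893], TCP at [216.318, -559.653, 231.292] pointing down, gripper open.
Joint ranges: [-169.43, 169.43], [-51.17, 129.36], [1.28, 143.12], [-76.62, 256.62], [0, 156.53], [-152.29, 152.29]. Speed limits (degrees/s): [136.94, 136.94, 159.86, 180, 180, 180].

## Interface

Orientations are given as [roll, pitch, yaw] about the fixed x, y, z axes, in that order (R = Rz(yaw) Ry(pitch) Rx(roll)).
In Python, from bench import sensors, optics, job, r gives the robot as it stands.
- The arm moves only by the tool play_rows, never from a script. Its argument "motion" is a list that holds one entry, the list of rows, each a list of 6 numbers: the shift along the tool's x, y, z in cm, then the turn, a rotation vector about the tool's x, y, z in degrees. In form: [[[x, y, z, ax, ay, az], ...]]. A call has 1 to 5 rows; each row is the pose to reach, as a shift and turn from the pose commanded when the call began, along the tool's axes at that moment; what a row does not reach only later rows make up. A row lasts 1/10 s, in which the tool goes at most 50 mm and 8.59 degrees, less where a joint would pass 70% of its speed; a pose out of reach is approached as far as the arm can. A call with a gripper value outside its range is refused whole. "jaw" is the opening, from 0 (shut) to 1 (fully open), set as the call begins (left out, the last holds). The fingers move at their own pace and stop on an object; "squeeze" is the grip in N (left out, the last holds). Time passes only in rows, so rows that repeat a pose let the fingers close. It gives the time, the measured TCP pose, the force, the opening and the grip force at its end, in the units of the state.
- sensors.sense(): the state, without advancing time (a new reading comes with each control period).
- optics.snapshot(name): name is "scene" or "top" or "wrist"; returns a dict with "pixels" (420x560x3 uint8, red, green, blue), "mtx" (3x3 intrinsics, pixels), "k1" (the pictures are not rectified: a ray, as slopes to the right and down, at radius r is drawn at 1 + k1 r^2 times it, then the intrinsics apply), "R" (3x3) and "t" (3): a world point X has camera coordinates R X + t; the wrist camera has in their place "T_tool_cam" (4x4, takes a point from camera to tool coordinates, whose origin is the TCP and whose axes are the flange's). Camera axes: x right, y down, z forward; pixel columns grow to the right and rows downward; lengths in mm; the calibration is good to about 2 mm. A picture is of the moment at which its call begins: read the wrist's pose just before it. There is no depth.
- job.hand_in(): hands the job in; it is judged then, once.
The state is a dict: "time": time; "joint_pos": joint angles; "qd": joint speeds; "joint_efforts": joint torques, N m; "tool_pos": TCP position; "tcp_rot": TCP orientation; "ft_force": force on the tool from outside, world axes, zero at the start; "wrist_torque": the same for the moment, N m; "finger_gap": finger opening in mm; "grip_force": force on a finger pad.
Only numpy, scipy, OpenCV 4.12 (cv2) and the standard library are available. Lean on these libraries where they do the work, as an engineer would, in place of code of your own. Each camera call takes 0.05 s, during which the arm holds its last target. There are 200 camera calls.

## Working session

There is one attempt and no reset: what is moved stays moved. The work goes in short steps, Python scripts to look and compute and a tool call to move; the robot and the scene stay as the last step left them, time stands still between calls to the robot, and variables do not carry over. Pictures are saved under pics/ and viewed, at most 12 in all, crops included, and the job is handed in when it is done.

Besides the shell and the picture viewer there is one more tool, called after "Request:" as name([rows], argument=value, ...), one row to a line, values as JSON. play_rows: Moves the arm, as the interface text tells. Its arguments: {"type":"object","properties":{"motion":{"type":"array","items":{"type":"array","items":{"type":"array","items":{"type":"number"}}}},"jaw":{"type":"number"},"squeeze":{"type":"number"}},"required":["motion"]}

```bash
mkdir -p pics
cat > h.py <<'E'
import numpy as np, cv2
from bench import sensors, optics, job, r
def snap(n):
    s=sensors.sense(); d=optics.snapshot(n)
    if 'R' not in d or d.get('R') is None:
        from scipy.spatial.transform import Rotation as Ro
        T=np.eye(4);T[:3,:3]=Ro.from_euler('xyz',s['tcp_rot'],degrees=True).as_matrix();T[:3,3]=s['tool_pos']
        W=np.linalg.inv(T@np.array(d['T_tool_cam']));d['R']=W[:3,:3];d['t']=W[:3,3]
    d={k:np.array(v) if k!='k1' else v for k,v in d.items()}
    return d
def save(d,n,crop=None,s=1):
    im=d['pixels'][:,:,::-1]
    if crop: im=im[crop[1]:crop[3],crop[0]:crop[2]]
    cv2.imwrite('pics/'+n,cv2.resize(im,None,fx=s,fy=s,interpolation=cv2.INTER_CUBIC))
def ray(d,u,v):
    p=np.linalg.inv(d['mtx'])@[u,v,1]; q=p[:2].copy()
    for _ in range(20): q=p[:2]/(1+d['k1']*(q@q))
    D=d['R'].T@np.array([q[0],q[1],1]); C=-d['R'].T@d['t']
    return C,D/np.linalg.norm(D)
def onz(d,u,v,z):
    C,D=ray(d,u,v); return C+D*(z-C[2])/D[2]
def proj(d,X):
    c=d['R']@np.array(X,float)+d['t']; q=c[:2]/c[2]; q=q*(1+d['k1']*(q@q))
    return (d['mtx']@[q[0],q[1],1])[:2]
def tri(d1,p1,d2,p2):
    C1,D1=ray(d1,*p1);C2,D2=ray(d2,*p2)
    a=np.linalg.lstsq(np.c_[D1,-D2],C2-C1,rcond=None)[0]
    A=C1+a[0]*D1;B=C2+a[1]*D2
    return (A+B)/2,np.linalg.norm(A-B)
E
python3 - <<'E'
from h import *
print(sensors.sense())
for n in('scene','top'):
    d=snap(n); save(d,n+'0.png',s=1.4); print(n,d['k1'],(-d['R'].T@d['t']).round(),d['R'][2].round(2))
E
```

```text
{'time': 0.0, 'joint_pos': array([-7.37613887e+01,  7.51505247e+00,  8.53297298e+01,  5.30736307e-04,
        8.72619713e+01, -4.89327973e+00]), 'qd': array([-0.04398349, -0.00298292, -0.03135998, -0.11459577,  0.01937138,
        0.04410393]), 'joint_efforts': array([-1.27839194e-03, -5.69389379e+01, -5.00566328e+01, -3.57244135e-04,
        1.45165657e-02,  1.74152336e-05]), 'tool_pos': array([ 216.1757848 , -559.10883119,  230.24069998]), 'tcp_rot': array([-1.79893681e+02, -9.63423928e-03,  2.11318562e+01]), 'ft_force': array([-0.0172602 ,  0.35593467, -0.3765017 ]), 'wrist_torque': array([0.03210899, 0.02166487, 0.03633916]), 'grip_force': 0.0, 'finger_gap': 85.5521979037705}
scene -0.11532702115085926 [-272.  666.  960.] [ 0.55 -0.5  -0.67]
top -0.04066100334135087 [ 257.  -13. 1004.] [ 0.19  0.01 -0.98]
```

View pics/scene0.png

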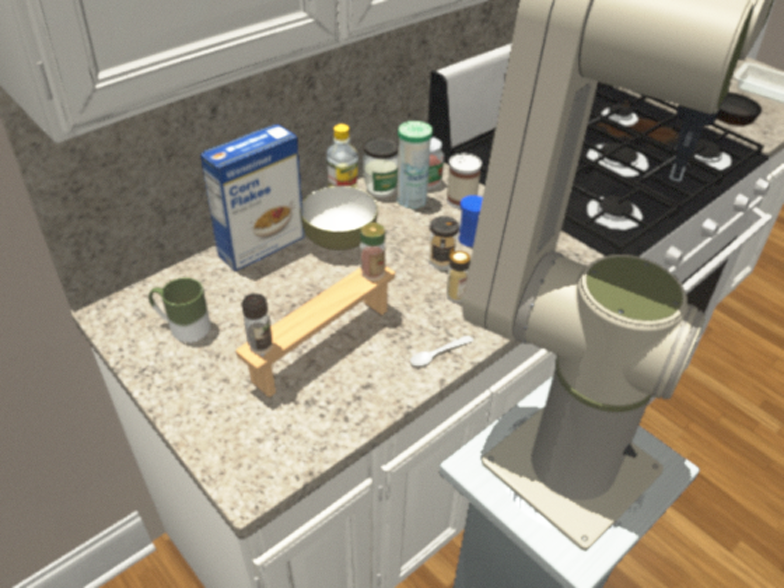

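View pics/top0.png

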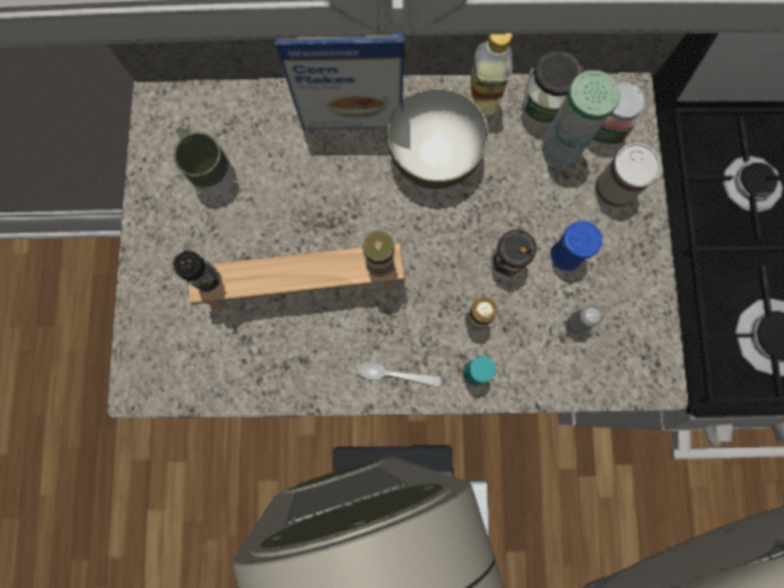

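Top view (shown ×1.4): the grey-topped clear thing at about (590,318) is the shaker candidate. The other candidates are jar_a with its gold disc (483,312), the black-lidded honey jar (515,250), and the turquoise (481,370) and blue (577,245) look-alikes. The ledge runs (190,285) to (403,262), with the black cap on its left and the green cap on its right. In the scene view the arm hides the shaker.

Run:
```python
from h import *
d=snap('top'); save(d,'crop1.png',(310,140,460,290),4)
for n,(u,v),z in [('shaker',(421.5,226.5),88),('jarA',(345.5,221.5),105),('honey',(369,174),99),('blue',(415,169),99),('turq',(344,264),105),('blackcap',(135.5,189),105+100),('green',(271,175.5),205)]:
    print(n,onz(d,u,v,z).round())
hsv=cv2.cvtColor(d['pixels'],cv2.COLOR_RGB2HSV)
for nm in('top','scene'):
    e=d if nm=='top' else snap('scene')
    hsv=cv2.cvtColor(e['pixels'],cv2.COLOR_RGB2HSV)
    m=cv2.inRange(hsv,(8,95,120),(22,255,255)); box=(130,170,295,220) if nm=='top' else (165,185,290,265)
    M=np.zeros_like(m);M[box[1]:box[3],box[0]:box[2]]=m[box[1]:box[3],box[0]:box[2]]
    n,l,s,c=cv2.connectedComponentsWithStats(M);i=1+s[1:,4].argmax()
    pts=np.argwhere(l==i)[:,::-1]
    W=np.array([onz(e,u,v,100)[:2] for u,v in pts],np.float32)
    print(nm,s[i],cv2.minAreaRect(W))
```

```text
shaker [ 403. -320.   88.]
jarA [ 414. -151.  105.]
honey [ 520. -209.   99.]
blue [ 530. -312.   99.]
turq [ 323. -144.  105.]
blackcap [467. 271. 205.]
green [490.   6. 205.]
top [ 155  178  107   35 1524] ((477.928955078125, 146.7002410888672), (55.02707290649414, 231.6685028076172), 6.086428165435791)
scene [169 191 113  74 868] ((450.2947998046875, 146.93927001953125), (341.02789306640625, 94.65129089355469), 88.16503143310547)
```

View pics/crop1.png

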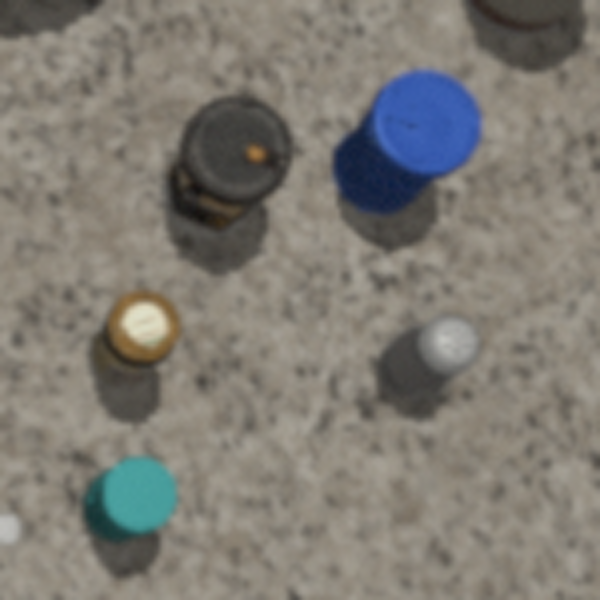

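The crop confirms the shaker: the grey perforated dome on a clear body at crop (450,345), pixel (422.5,226). It is narrower and shorter than its neighbours. I'm moving above it.

Request:
play_rows([
  [[4,-2.5,0,0,0,5],[8.5,-5,0,0,0,10],[13,-7.5,0,0,0,15],[17,-10,0,0,0,15],[20,-12,0,0,0,15]],
], jaw=1)

```text
time: 0.7
tool_pos: [361.0, -373.1, 231.2]
tcp_rot: [-180.0, -0.0, 6.2]
ft_force: [0.8, 0.7, 1.1]
finger_gap: 85.7
grip_force: 0.0
```

Run:
```python
from h import *
from scipy.spatial.transform import Rotation as Ro
s=sensors.sense();print(s['tool_pos'],s['tcp_rot'],s['time'])
d=snap('wrist');save(d,'w1.png');print(proj(d,[402,-322,90]),proj(d,[402,-322,0]),(-d['R'].T@d['t']).round())
d=snap('top');print(onz(d,422.5,226.2,88).round(1))
d=snap('scene');save(d,'s1.png',(250,100,420,270),3);print(proj(d,[402,-322,90]))
```

```text
[ 360.98617516 -373.1352708   231.15395387] [-1.79967181e+02 -2.36199435e-02  6.18065109e+00] 0.7
[231.36101577 145.8359362 ] [243.41778623 137.56395978] [ 437. -365.  374.]
[ 403.3 -321.9   88. ]
[371.9663361  165.97709214]
```

View pics/w1.png

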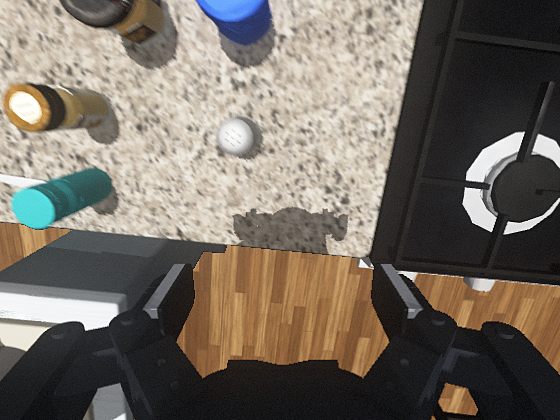

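The wrist view shows the shaker's grey dome at about (237,137), with jar_a, the turquoise and the blue jars well clear to its left and above.

Run:
```python
from h import *
d=snap('wrist')
im=cv2.imread('pics/w1.png');cv2.imwrite('pics/w1c.png',cv2.resize(im[100:175,195:280],None,fx=6,fy=6))
hsv=cv2.cvtColor(d['pixels'],cv2.COLOR_RGB2HSV)
for th in (18,30):
    m=cv2.inRange(hsv[110:165,205:270],(0,0,100),(180,th,235));m=cv2.morphologyEx(m,cv2.MORPH_OPEN,np.ones((5,5)))
    n,l,s,c=cv2.connectedComponentsWithStats(m);i=1+s[1:,4].argmax();p=c[i]+[205,110];print(s[i],p,onz(d,*p,84))
```

```text
[ 13   9  36  37 673] [236.92719168 137.99851412] [ 408.53587    -326.56033048   84.        ]
[   3    5   52   41 1008] [236.32539683 134.79662698] [ 411.35960204 -325.81788465   84.        ]
```

View pics/w1c.png

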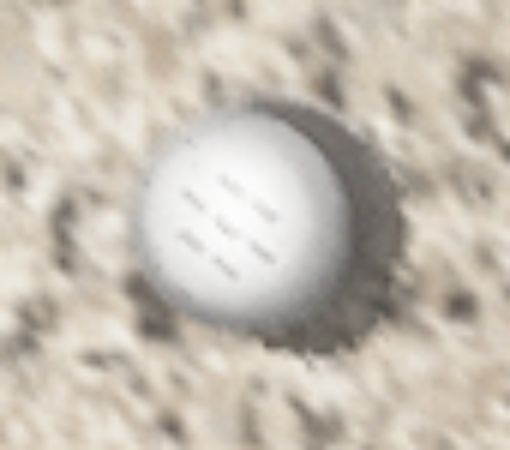

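Dome centre is about (235.5,136). The wrist and top estimates differ by about 6 mm, so I'm getting nearer and looking again.

Request:
play_rows([
  [[2,-1.7,1,0,0,0],[4,-3.4,4,0,0,0],[5,-4.3,7,0,0,0],[5,-4.3,8,0,0,0],[5,-4.3,8,0,0,0]],
])

```text
time: 1.4
tool_pos: [403.0, -327.6, 149.3]
tcp_rot: [-179.8, 0.2, 6.1]
ft_force: [-0.7, 0.4, 1.1]
finger_gap: 85.2
grip_force: 0.0
```

Run:
```python
from h import *
d=snap('wrist');save(d,'w2.png');s=sensors.sense();print(s['tool_pos'],s['tcp_rot'])
for q in([403,-322],[410,-327]): print(proj(d,q+[84]),proj(d,q+[0]))
```

```text
[ 403.72399379 -328.55447457  151.16926925] [-1.79967770e+02  6.63513289e-02  6.06494525e+00]
[274.6619252  221.39186879] [276.9864637  191.61299914]
[282.60516537 212.9242517 ] [282.81946566 185.21494608]
```

View pics/w2.png

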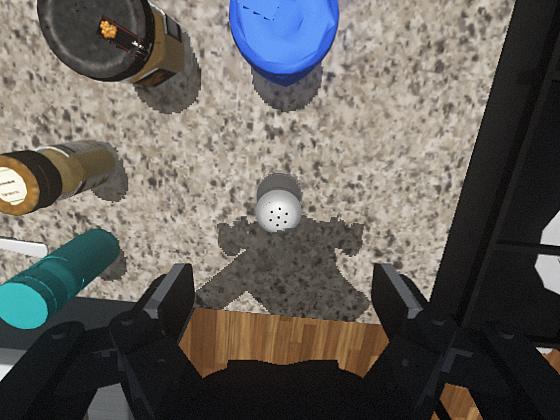

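The dome is at (278.5,211), nearly centred between the fingers (midline about x=283).

Run:
```python
from h import *
from scipy.spatial.transform import Rotation as Ro
d=snap('wrist');P=onz(d,278.5,211,82);s=sensors.sense();print(P, onz(d,278.5,211,88))
R=Ro.from_euler('xyz',s['tcp_rot'],degrees=True).as_matrix();print('tool',R.T@(P-s['tool_pos']))
t=snap('top');print(tri(d,(278.5,211),t,(422.5,226.2)))
```

```text
[ 410.73007515 -325.06278209   82.        ] [ 412.70688555 -324.94025776   88.        ]
tool [ 6.77987353 -3.41870614 70.37223884]
(array([ 406.55042869, -326.3151254 ,   71.59217781]), np.float64(2.513622169111877))
```

Request:
play_rows([
  [[0.5,-0.3,2.5,0,0,0],[0.5,-0.3,5.5,0,0,0],[0.5,-0.3,8.5,0,0,0],[0.5,-0.3,11,0,0,0],[0.5,-0.3,12.4,0,0,0]],
])

```text
time: 2.05
tool_pos: [408.9, -324.7, 26.7]
tcp_rot: [-180.0, 0.0, 6.1]
ft_force: [-0.3, 0.6, -0.4]
finger_gap: 85.1
grip_force: 0.0
```

Request:
play_rows([
  [[0,0,0,0,0,0],[0,0,0,0,0,0],[0,0,0,0,0,0],[0,0,0,0,0,0],[0,0,0,0,0,0]],
], jaw=0.35, squeeze=25)

```text
time: 2.55
tool_pos: [410.7, -325.3, 29.7]
tcp_rot: [179.8, -0.1, 6.1]
ft_force: [-1.1, 0.5, 5.0]
finger_gap: 40.3
grip_force: 24.8
```

Request:
play_rows([
  [[0,0,0,0,0,0],[0,0,0,0,0,0],[0,0,0,0,0,0],[0,0,0,0,0,0],[0,0,0,0,0,0]],
], jaw=0, squeeze=30)

```text
time: 3.05
tool_pos: [410.7, -325.3, 29.7]
tcp_rot: [179.8, -0.1, 6.1]
ft_force: [-1.8, 0.0, 5.3]
finger_gap: 39.8
grip_force: 29.6
```

The gap is 39.8 mm rather than 44 mm, so I'll check the grip from the cameras.

Run:
```python
from h import *
d=snap('wrist');w=d['pixels'][150:360,170:400]
e=snap('scene');u=proj(e,[410,-325,60]).astype(int);print(u)
c=e['pixels'][max(0,u[1]-50):u[1]+40,u[0]-50:u[0]+50]
a=cv2.resize(w,(400,365),interpolation=2);b=cv2.resize(c,(400,365),interpolation=2)
cv2.imwrite('pics/g.png',np.hstack([a,b])[:,:,::-1])
```

```text
[369 172]
```

View pics/g.png

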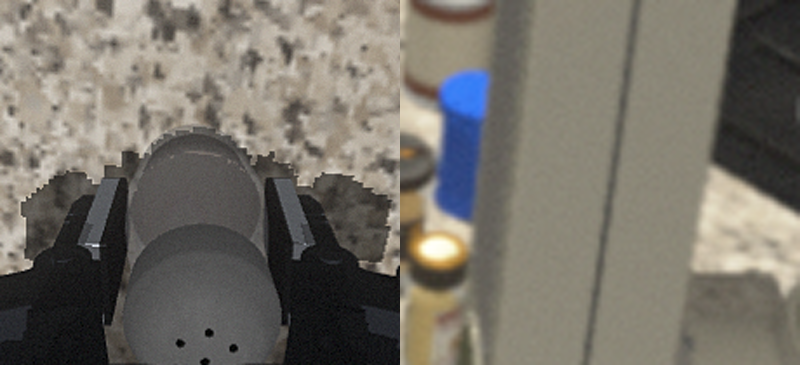

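The shaker stands upright and centred between the pads, with the pads slightly compressed. Lifting.

Request:
play_rows([
  [[0,0,-1,0,0,0],[0,0,-3,0,0,0],[0,0,-6,0,0,0],[0,0,-9,0,0,0],[0,0,-12,0,0,0]],
], squeeze=40)

```text
time: 3.65
tool_pos: [409.5, -324.1, 149.7]
tcp_rot: [180.0, -0.0, 6.1]
ft_force: [0.5, -0.2, -0.4]
finger_gap: 39.4
grip_force: 40.0
```

Request:
play_rows([
  [[0,0,-3,0,0,0],[0,0,-6,0,0,0],[0,0,-9,0,0,0],[0,0,-12,0,0,0],[0,0,-13,0,0,0]],
])

```text
time: 4.15
tool_pos: [410.5, -325.0, 282.5]
tcp_rot: [179.7, -0.3, 6.1]
ft_force: [0.2, -1.0, -0.2]
finger_gap: 39.2
grip_force: 40.0
```

Run:
```python
from h import *
s=sensors.sense();print(s['tool_pos'],s['tcp_rot'],s['ft_force'],s['finger_gap'],s['grip_force'])
d=snap('wrist');save(d,'w3.png')
e=snap('scene');save(e,'s3.png',(160,130,300,290),4)
t=snap('top')
# ledge long edges & ends, top view; board y range
hsv=cv2.cvtColor(t['pixels'],cv2.COLOR_RGB2HSV)
m=cv2.inRange(hsv,(8,95,110),(24,255,255));M=np.zeros_like(m);M[165:222,130:298]=m[165:222,130:298]
n,l,st,c=cv2.connectedComponentsWithStats(M);i=1+st[1:,4].argmax()
pts=np.argwhere(l==i)[:,::-1];W=np.array([onz(t,u,v,100)[:2] for u,v in pts]);print(st[i])
a=np.deg2rad(6);ax=np.array([-np.sin(a),np.cos(a)]);nx=np.array([np.cos(a),np.sin(a)])
for y in range(-20,320,20):
    k=abs(W@ax-(y+50))<10
    if k.any(): print(y+50,(W[k]@nx).min().round(),(W[k]@nx).max().round(),k.sum(),end=' | ')
print((W@ax).min(),(W@ax).max())
b=(hsv[:,:,2]<70).astype(np.uint8)
```

```text
[ 410.47674045 -324.98175419  282.46203871] [179.69407273  -0.25825354   6.13851103] [ 0.1687609  -1.0258551  -0.18865083] 39.2047354576025 40.01747994683683
[ 156  178  108   34 1524]
30 463.0 518.0 137 | 50 463.0 517.0 138 | 70 464.0 517.0 147 | 90 464.0 518.0 139 | 110 463.0 518.0 140 | 130 465.0 513.0 140 | 150 463.0 517.0 135 | 170 463.0 518.0 144 | 190 465.0 519.0 120 | 210 468.0 518.0 24 | -23.760841107626582 209.7385267134213
```

View pics/s3.png

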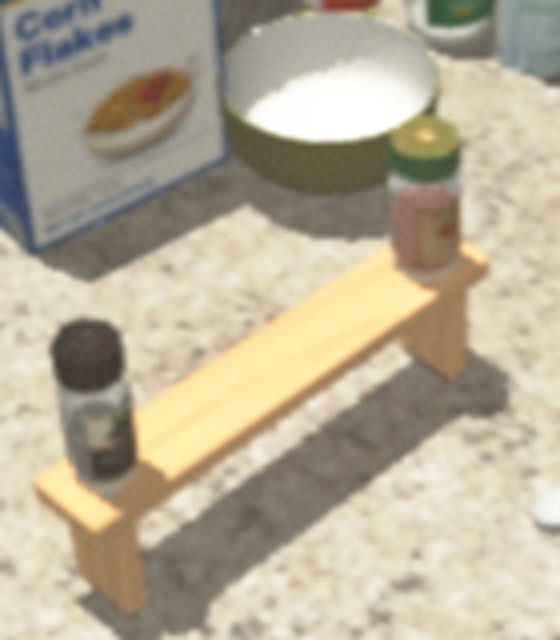

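The scene crop shows the ledge with black cap jar base about (105,470) and green jar base about (428,262), and a clear gap between. The shaker is held (40 N grip, stable gap). Computing the placing point.

Run:
```python
from h import *
e=snap('scene');t=snap('top')
a=np.deg2rad(6);ax=np.array([-np.sin(a),np.cos(a)]);nx=np.array([np.cos(a),np.sin(a)])
def f(n,d,u,v,z):
    p=onz(d,u,v,z);print(n,p.round(),'along',(p[:2]@ax).round(),'depth',(p[:2]@nx).round())
for n,u,v in[('backL',37,485),('frontL',100,530),('frontR',489,265),('blackbase',105,472),('greenbase',428,262)]: f(n,e,u/4+160,v/4+130,100)
for n,u,v in[('frontL',191,301),('backL',190,268),('frontR',404,278),('backR',402,247)]: f('t'+n,t,u/1.4,v/1.4,100)
f('blackcap',e,87/4+160,335/4+130,203);f('greencap',e,425/4+160,133/4+130,203)
f('tblackcap',t,135.5,189,205);f('tgreen',t,271,175.5,205)
# board edge lines in top view, near middle: subpixel via green-blue gradient
for u in(180,200,220,240):
    c=t['pixels'][170:225,u].astype(float);s=c[:,0]-c[:,2];hi=np.median(np.sort(s)[-15:]);k=np.where(s>hi/2)[0];print(u,k.min()+170,k.max()+170,onz(t,u,k.min()+169.5,100)[:2]@nx,onz(t,u,k.max()+170.5,100)[:2]@nx)
```

```text
backL [486. 313. 100.] along 261.0 depth 516.0
frontL [432. 305. 100.] along 258.0 depth 462.0
frontR [462. -23. 100.] along -71.0 depth 457.0
blackbase [469. 277. 100.] along 226.0 depth 495.0
greenbase [490.   6. 100.] along -46.0 depth 488.0
tfrontL [436. 303. 100.] along 256.0 depth 465.0
tbackL [489. 308. 100.] along 255.0 depth 519.0
tfrontR [467. -30. 100.] along -79.0 depth 462.0
tbackR [517. -28. 100.] along -82.0 depth 512.0
blackcap [475. 272. 203.] along 220.0 depth 501.0
greencap [496.   4. 203.] along -48.0 depth 493.0
tblackcap [467. 271. 205.] along 221.0 depth 493.0
tgreen [490.   6. 205.] along -46.0 depth 488.0
180 185 211 522.382193781783 461.5830887206927
200 183 208 521.4798773459509 462.9404870844562
220 181 206 520.5950930244259 462.0803440949729
240 178 204 522.0070396298071 461.22610818498293
```

View pics/w3.png

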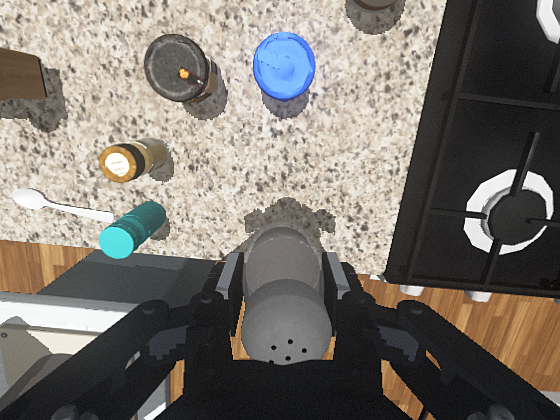

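Request:
play_rows([
  [[0.2,-2,0,0,0,0],[0.5,-5,0,0,0,0],[0.8,-8.5,0,0,0,0],[1.1,-12,0,0,0,0],[1.4,-15,0,0,0,0]],
])

```text
time: 4.9
tool_pos: [406.2, -171.4, 275.0]
tcp_rot: [-179.9, 0.2, 6.1]
ft_force: [-0.3, 0.2, -0.9]
finger_gap: 39.2
grip_force: 40.1
```

Request:
play_rows([
  [[0.3,-3,0,0,0,0],[0.6,-6,0,0,0,0],[0.9,-9,0,0,0,0],[1.2,-12,0,0,0,0],[1.4,-15,0,0,0,0]],
])

```text
time: 5.4
tool_pos: [404.2, -21.4, 275.2]
tcp_rot: [-179.9, 0.2, 6.1]
ft_force: [1.1, 0.3, -0.9]
finger_gap: 39.2
grip_force: 40.1
```

Request:
play_rows([
  [[0.3,-3,0,0,0,0],[0.6,-6,0,0,0,0],[0.9,-9,0,0,0,0],[1.2,-12,0,0,0,0],[1.4,-14,0,0,0,0]],
])

```text
time: 5.9
tool_pos: [403.0, 119.6, 275.2]
tcp_rot: [-180.0, 0.2, 6.2]
ft_force: [-0.2, -0.2, -2.2]
finger_gap: 39.3
grip_force: 40.1
```

Run:
```python
from h import *
from scipy.spatial.transform import Rotation as Ro
s=sensors.sense();print(s['tool_pos'],s['tcp_rot'],s['joint_pos'].round(),s['finger_gap'])
R=Ro.from_euler('xyz',s['tcp_rot'],degrees=True).as_matrix()
d=snap('wrist');save(d,'w4.png')
z=s['tool_pos'][2]+52
for p in[(287,325),(288,320)]:print('shaker tool xy',R.T@(onz(d,*p,z)-s['tool_pos']))
print('board pt',proj(d,[479,139,100]),'need tool',R.T@(np.array([479,139,130])-s['tool_pos']))
a=np.deg2rad(6);nx=np.array([np.cos(a),np.sin(a)])
hsv=cv2.cvtColor(d['pixels'],cv2.COLOR_RGB2HSV);m=cv2.inRange(hsv,(8,80,110),(24,255,255))
n,l,st,c=cv2.connectedComponentsWithStats(m[:235]);i=1+st[1:,4].argmax();print(st[i])
for u in range(150,420,30):
    k=np.where(l[:,u]==i)[0]
    if len(k): print(u,k.min(),k.max(),[(onz(d,u,v,100)[:2]@nx).round(1) for v in(k.min()-.5,k.max()+.5)])
```

```text
[402.99655562 119.61791737 275.19201248] [-179.98599305    0.18901188    6.19400986] [ 10. -22. 108.   0.  94.  93.] 39.33166291241458
shaker tool xy [  5.07530819   1.78844075 -52.01746461]
shaker tool xy [  7.17048567   2.12915633 -52.02445967]
board pt [271.0546284  109.09733126] need tool [ 78.12954074 -11.03307916 144.9377632 ]
[   95    73   348    66 16532]
150 73 135 [np.float64(524.1), np.float64(465.3)]
180 73 136 [np.float64(524.1), np.float64(464.3)]
210 74 136 [np.float64(523.2), np.float64(464.4)]
240 74 136 [np.float64(523.2), np.float64(464.4)]
270 74 136 [np.float64(523.3), np.float64(464.5)]
300 74 137 [np.float64(523.4), np.float64(463.6)]
330 75 137 [np.float64(522.6), np.float64(463.7)]
360 75 137 [np.float64(522.7), np.float64(463.8)]
390 75 137 [np.float64(522.9), np.float64(463.9)]
```

View pics/w4.png

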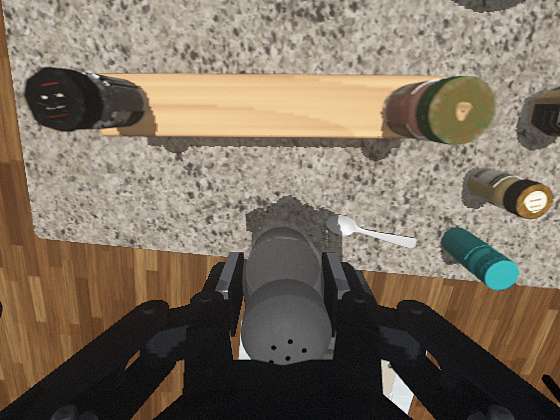

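The wrist view shows the board level at rows 74–137, black jar on the left (edge x≈155), green jar on the right (x≈385), and the held shaker upright. The gap's middle is at about x=270.

Request:
play_rows([
  [[1.5,-0.2,0,0,0,0],[3.5,-0.5,0,0,0,0],[5.5,-0.8,0,0,0,0],[7,-1.1,0,0,0,0],[7.6,-1.1,0,0,0,0]],
])

```text
time: 6.45
tool_pos: [478.5, 137.0, 275.0]
tcp_rot: [180.0, 0.2, 6.1]
ft_force: [-0.0, -0.1, -1.0]
finger_gap: 39.6
grip_force: 40.1
```

Request:
play_rows([
  [[0,0,2,0,0,0],[0,0,5,0,0,0],[0,0,8,0,0,0],[0,0,10.5,0,0,0],[0,0,12,0,0,0]],
])

```text
time: 6.95
tool_pos: [476.3, 136.4, 153.8]
tcp_rot: [180.0, 0.3, 6.1]
ft_force: [-0.6, -0.6, -0.9]
finger_gap: 39.9
grip_force: 40.1
```

Request:
play_rows([
  [[0,0,0.2,0,0,0],[0,0,0.3,0,0,0],[0,0,0.3,0,0,0]],
])

```text
time: 7.25
tool_pos: [479.4, 137.1, 155.7]
tcp_rot: [-180.0, -0.1, 6.1]
ft_force: [1.0, -0.7, -1.6]
finger_gap: 39.4
grip_force: 40.1
```

Run:
```python
from h import *
s=sensors.sense();print(s['tool_pos'],s['tcp_rot'],s['ft_force'])
e=snap('scene');d=snap('wrist')
a=cv2.resize(e['pixels'][140:280,160:300],(560,560),interpolation=2);b=cv2.resize(d['pixels'][120:330,180:390],(560,560),interpolation=2)
cv2.imwrite('pics/p.png',cv2.resize(np.hstack([a,b])[:,:,::-1],(800,400)))
p=s['tool_pos'].copy();p[2]-=29.7;print((proj(e,p)-[160,140])*400/140)
```

```text
[479.40150485 137.12720577 155.69641618] [-1.79992096e+02 -1.18799321e-01  6.13107652e+00] [ 0.98305906 -0.67604725 -1.59881775]
[199.08579342 205.72218056]
```

View pics/p.png

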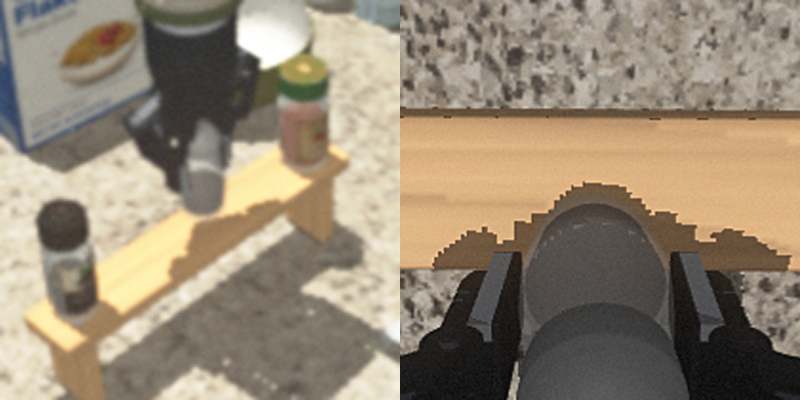

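Left panel: the shaker hangs over the middle of the board, base at (203,203). Right panel: it sits between the board's edges with nothing near the fingers. I'm shifting it 3 mm back and lowering in steps, watching the force.

Request:
play_rows([
  [[-0.2,0,0.7,0,0,0],[-0.3,0,1.3,0,0,0],[-0.3,0,1.8,0,0,0],[-0.3,0,2.0,0,0,0],[-0.3,0,2.0,0,0,0]],
])

```text
time: 7.85
tool_pos: [475.1, 136.6, 133.6]
tcp_rot: [180.0, 0.1, 6.1]
ft_force: [0.6, 0.5, -0.8]
finger_gap: 39.8
grip_force: 40.1
```

Request:
play_rows([
  [[0,0,0.1,0,0,0],[0,0,0.2,0,0,0],[0,0,0.3,0,0,0],[0,0,0.3,0,0,0]],
])

```text
time: 8.25
tool_pos: [475.5, 136.7, 131.2]
tcp_rot: [-180.0, 0.0, 6.1]
ft_force: [-0.9, 0.5, -1.2]
finger_gap: 39.6
grip_force: 40.1
```

Request:
play_rows([
  [[0,0,0.05,0,0,0],[0,0,0.1,0,0,0],[0,0,0.15,0,0,0],[0,0,0.15,0,0,0]],
])

```text
time: 8.65
tool_pos: [475.7, 136.7, 129.9]
tcp_rot: [-180.0, -0.0, 6.1]
ft_force: [-0.4, -0.2, -0.8]
finger_gap: 39.2
grip_force: 40.2
```

Request:
play_rows([
  [[0,0,0.05,0,0,0],[0,0,0.1,0,0,0],[0,0,0.15,0,0,0],[0,0,0.15,0,0,0]],
])

```text
time: 9.05
tool_pos: [476.3, 136.9, 129.9]
tcp_rot: [-180.0, -0.1, 6.1]
ft_force: [-3.3, -1.0, 10.2]
finger_gap: 39.4
grip_force: 41.7
```

Contact on the board (10 N upward). Easing the load, lowering the grip force and opening in stages.

Request:
play_rows([
  [[0,0,-0.05,0,0,0],[0,0,-0.05,0,0,0],[0,0,-0.05,0,0,0]],
], squeeze=20)

```text
time: 9.35
tool_pos: [476.1, 136.8, 129.8]
tcp_rot: [-180.0, -0.1, 6.1]
ft_force: [-2.5, -1.0, 6.3]
finger_gap: 39.2
grip_force: 41.2
```

Request:
play_rows([
  [[0,0,0,0,0,0],[0,0,0,0,0,0],[0,0,0,0,0,0],[0,0,0,0,0,0]],
], jaw=0.6)

```text
time: 9.75
tool_pos: [475.4, 136.6, 128.6]
tcp_rot: [180.0, 0.0, 6.1]
ft_force: [0.2, 0.7, -0.5]
finger_gap: 51.2
grip_force: 0.0
```

Request:
play_rows([
  [[0,0,0,0,0,0],[0,0,0,0,0,0],[0,0,0,0,0,0],[0,0,0,0,0,0]],
], jaw=0.9)

```text
time: 10.15
tool_pos: [475.6, 136.7, 128.8]
tcp_rot: [180.0, 0.0, 6.1]
ft_force: [0.2, 0.4, -0.2]
finger_gap: 76.9
grip_force: 0.0
```

Request:
play_rows([
  [[0,0,-0.5,0,0,0],[0,0,-2,0,0,0],[0,0,-4.5,0,0,0],[0,0,-7.5,0,0,0],[0,0,-11,0,0,0]],
])

```text
time: 10.65
tool_pos: [475.1, 136.6, 240.5]
tcp_rot: [180.0, 0.0, 6.1]
ft_force: [0.8, 0.6, 0.3]
finger_gap: 77.1
grip_force: 0.0
```

Request:
play_rows([
  [[-1,0,-2,0,0,0],[-3,0,-3,0,0,0],[-6,0,-3,0,0,0],[-8,0,-3,0,0,0],[-8,0,-3,0,0,0]],
])

```text
time: 11.15
tool_pos: [394.9, 128.2, 270.7]
tcp_rot: [-180.0, -0.1, 6.2]
ft_force: [0.7, -0.8, 0.9]
finger_gap: 76.8
grip_force: 0.0
```

Run:
```python
from h import *
s=sensors.sense();print(s['tool_pos'],s['tcp_rot'],s['ft_force'],s['time'])
e=snap('scene');d=snap('wrist')
a=cv2.resize(e['pixels'][140:280,160:300],(560,560),interpolation=2);b=cv2.resize(d['pixels'][:,:420],(560,560),interpolation=2)
cv2.imwrite('pics/f.png',cv2.resize(np.hstack([a,b])[:,:,::-1],(800,400)))
```

```text
[394.91452224 128.17826761 270.69466801] [-1.79984788e+02 -1.38328891e-01  6.15442565e+00] [ 0.69646713 -0.79760567  0.88261537] 11.15
```

View pics/f.png

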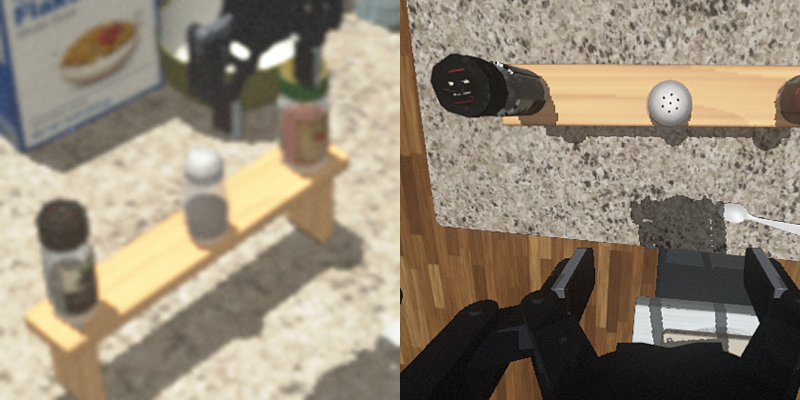

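The shaker stands upright in the middle of the board, base at about (208,235) in the left panel, with both jars untouched and the gripper clear. Handing in.

```bash
python3 -c "
from h import *
print(job.hand_in())"
```

```text
the job is handed in; nothing more can be done
None
```

The salt shaker now stands upright on the spice ledge, midway between the black-cap and green-cap jars; no other jar was touched, and the job was handed in at about 11 s.

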